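# Set the gap of the artwork clamp with a blade

## Task

On the animation table, swing the artwork clamp's keeper bar shut until it clicks into its catch. Then pick up the wide steel setting blade by its wooden handle and slide it flat and straight into the clamp's open mouth, between the two plates, until its tip is under the middle of the spring foot and the blade drags; go no farther than about a centimetre beyond that. Finish holding it there: keep the gripper closed on the handle and the blade still, and do not let go; leave the jar, tape roll and screwdriver where they stand.

Things in the scene. Friction and masses are not known exactly. Their poses are not given: they have to be found in the camera images.
- mouth (a point): Artwork clamp's mouth, fixed: middle of the front edge of the lower plate's top face (90 mm wide, 26 mm above the table). x points level into the gap, y left, z up. The upper plate is above it, 36 to 44 mm up, so the gap is 10 mm high; solid back wall 93 mm in. Sloped lips reach 12 mm out and widen the mouth to 22 mm (20 to 42 mm up). A 16 mm slot runs along the upper plate's middle.
- foot_sole (a point): Middle of the 12 x 12 mm sole of the brass spring foot when down, 1.5 mm over the lower plate, 37 to 67 mm in from the mouth; axes as the mouth's. Stays put when the foot lifts. Ahead of the sole the foot slopes up at 20 degrees for 22 mm. Right above it: a dark carriage block (30 mm along x, 56 mm wide, 44 to 64 mm up) and the foot's 16 mm button, top 81 mm up.
- foot (a joint): How far the spring foot is lifted, in m: 0 down, at most 0.009. Its spring presses with 4 N when down and 0.8 N more per mm. A blade flat on the lower plate lifts it 1.5 mm and then drags with about 3 to 12 N.
- keeper (a joint): Angle of the level steel keeper bar, rad: 0 shut across the back of the upper plate against its stop, growing as it swings out to the rear, up to 1.6. It stays where it is left (light friction). Below about 0.3 rad it rides over a sprung ball (about 3 to 5 N at the knob), which then holds it shut.
- keeper_hinge (a point): On the axis of the keeper bar's upright pin, 80 mm above the table. In the mouth's axes it lies at x = 101 mm, y = -34 mm. Shut, the bar points from the pin along the mouth's +y; opening, it swings towards +x.
- keeper_knob (a point): Grip point of the black upright round knob at the free end of the keeper bar, 90 mm from the pin, 80 mm above the table. The knob has a diameter of 14 mm and stands from 58 mm (top of the bar, which is 16 mm wide and 10 mm thick) to 92 mm above the table.
- blade_handle (a point): Centre of the setting blade's handle, a dark wooden block 50 mm long (x), 18 mm wide (y, the grasp), 36 mm high. Its x axis points along the blade to the tip, z up. At the start it lies on the table with this point 18 mm above it. The blade's underside is level with the handle's, 18 mm below this point.
- blade_tip (a point): Middle of the front end of the steel blade, 140 mm ahead of the handle's centre (x) and 16.5 mm below it; same axes. The blade is 36 mm wide, 3 mm thick and reaches 115 mm out of the handle; blade and handle weigh about 0.1 kg.
- blade: The setting blade as a whole; its origin is under the centre of the handle, on the underside.
- jar: Small glass jar with a black cap, 56 mm wide, 75 mm high; leave alone. Origin under its centre.
- tape_roll: Empty cardboard tape core, 90 mm outside diameter, 24 mm high, lying flat; leave alone. Origin under its centre.
- screwdriver: Screwdriver lying on the table; leave alone. Origin under its middle, handle to -x.
Not all that is in view belongs to the job. Of the things that look like the part that bears mouth, the middle-sized one is meant.

How it is judged:
By the outcome, as a careful person would: the job done as asked, in the order asked, and still so for the second after the job is handed in, while the arm keeps its last pose, push and grip.
It also fails if it takes over 48 s, if anything falls off the work surface, if the arm or the gripper's body presses on something with over 40 N, if the wrist force passes 120 N, or if a joint passes its speed limit or range.

## Robot

A 6-joint arm with a two-finger parallel gripper is mounted at the origin on the work surface. World frame = base frame: x ahead of the robot, y to its left, z up, the work surface at z = 0. Lengths are in m, angles in rad, forces in N, time in s.
With the tool pointing down it reaches from about 0.375 to 0.75 m from the base axis. Payload 9 kg.
Tool frame: the origin (TCP) lies at the very end of the fingers, on their centre line; the grasp point (between the pads) lies 19 mm behind it (env.hold_point_z is the distance from the TCP to the grasp point, in m); z points along the fingers, y is the direction in which the jaws open and shut (so a half turn about z gives the same grasp; the last joint's range is limited). The gripper opens to 85 mm and grips with 20 to 120 N. Pads are 22 mm wide; open, the fingers measure 114 mm over their backs; the gripper's body (76 mm by 85 mm) begins 54 mm behind the grasp point. The pads swing forward as they close: fully open they stand 13 mm farther back than shut.
Start: joints at [0.999, 0.104, 0.097, 1.564, 0, 1.353], TCP at [0.208, 0.563, 0.231] pointing down, gripper open.
Joint ranges: [-2.99, 2.99], [-0.84, 1.86], [-1.1, 1.16], [-1.84, 2.11], [-1.51, 1.56], [-3.14, 3.14]. Speed limits (rad/s): [2.22, 2.22, 2.57, 3.14, 3.14, 3.14].

## Interface

Orientations are given as a unit quaternion [x, y, z, w].
In Python, from station import env, viewer gives the robot as it stands. Calls block until the motion is done:
- env.reach(position, orientation): joint-space move of the TCP to a pose.
- env.move_l(position, rot=None, vel=0.15, contact_N=None): straight line of the TCP; rot=None keeps the orientation; vel is the mean speed in m/s. With contact_N (N) it stops when the force on the tool has changed by that much, and returns True; else False.
- env.set_joints(angles): joint-space move.
- env.gripper_to(opening, effort=None): finger opening in m; effort is the grip in N (None keeps the last); returns when the fingers have stopped.
- env.wait(seconds).
- env.inverse_kinematics(position, orientation): joint angles nearest the present ones, or None.
- env.observe(): the state.
- viewer.read_camera(name): name is "scene" or "side" or "wrist"; returns (picture, depth): 480x640x3 uint8, red, green, blue; 480x640 float32, m along the optical axis (not along the pixel's ray), 0 where there is no reading.
- viewer.get_calibration(name): a dict with "fx", "fy", "cx", "cy" (pixels), "T" (4x4, takes a point from camera to world coordinates). Camera axes: x right, y down, z forward; pixel columns grow to the right and rows downward; lengths in m; the calibration is good to about 2 mm. The wrist camera is an equidistant fisheye: a pixel r from the principal point sees the ray r / f radians off the axis. A picture is of the moment at which its call begins: read the wrist's pose just before it. get_calibration takes no time and is no camera call; for the wrist camera it gives the pose at the moment of the call.
A pose or a line that the arm cannot do raises env.PlanningError and nothing moves.
- env.finish_job(): hands the job in, once; it reports no verdict.
The state is a dict: "clock": time; "joints": joint angles; "qd": joint speeds; "tau": joint torques, N m; "ee_pos": TCP position; "ee_rot": TCP orientation; "force": force on the tool from outside, world axes, zero at the start; "moment": the same for the moment, N m; "gripper_width": finger opening in m.
Only numpy, scipy, OpenCV 4.12 (cv2) and the standard library are available. Lean on these libraries where they do the work, as an engineer would, in place of code of your own. Each camera call takes 0.05 s, during which the arm holds its last target. There are 200 camera calls.

## Working session

There is one attempt and no reset: what is moved stays moved. The work goes in short steps, each a Python script; the robot and the scene stay as the last script left them, time stands still between calls to the robot, and variables do not carry over. Pictures are saved under pics/ and viewed, about 8 in all and at most 12, crops included, and the job is handed in when it is done.

```bash
mkdir -p pics; ls
cat > h.py <<'E'
import numpy as np, cv2
from station import env, viewer
def snap(n,tag):
    c=viewer.get_calibration(n); p,d=viewer.read_camera(n)
    cv2.imwrite(f'pics/{tag}.png',p[:,:,::-1]); np.savez(f'pics/{tag}.npz',p=p,d=d,T=np.array(c['T']),k=[c['fx'],c['fy'],c['cx'],c['cy']])
def load(tag): return np.load(f'pics/{tag}.npz')
def cloud(z):
    fx,fy,cx,cy=z['k']; v,u=np.mgrid[:480,:640]; d=z['d']
    P=np.stack([(u-cx)/fx*d,(v-cy)/fy*d,d],-1)
    W=P@z['T'][:3,:3].T+z['T'][:3,3]; W[d==0]=np.nan; return W
E
python3 - <<'E'
from h import *
snap('scene','s0'); snap('side','d0')
for t in ('s0','d0'):
    z=load(t); print(z['k'],z['T'].round(3).tolist())
print(env.observe(), env.hold_point_z)
a=np.hstack([cv2.imread('pics/s0.png')]);
E
```

```text
pics
[617.81448872 617.81448872 335.22424484 249.63156404] [[0.068, 0.829, -0.556, 1.358], [0.998, -0.064, 0.028, -0.034], [-0.012, -0.556, -0.831, 1.341], [0.0, 0.0, 0.0, 1.0]]
[513.64760982 513.64760982 324.84857244 244.2951469 ] [[0.995, -0.081, 0.057, 0.473], [-0.098, -0.723, 0.684, -0.72], [-0.014, -0.686, -0.727, 0.838], [0.0, 0.0, 0.0, 1.0]]
{'clock': 0.1, 'joints': array([9.99289047e-01, 1.04614636e-01, 9.65760156e-02, 1.56392769e+00,
       9.66101313e-06, 1.35310901e+00]), 'qd': array([ 0.00134747, -0.00247624,  0.00075156, -0.00179234, -0.0026231 ,
       -0.00028718]), 'tau': array([ 5.87181086e-03, -5.58208644e+01,  5.04719460e+01,  1.30945654e-02,
       -2.86443928e-04, -1.93167091e-05]), 'ee_pos': array([0.20770691, 0.56258496, 0.23063066]), 'ee_rot': array([ 1.75988600e-01,  9.84392031e-01, -5.38180559e-04, -2.29352115e-04]), 'force': array([ 0.39645717,  0.60010558, -0.01540415]), 'moment': array([ 0.03927355,  0.00344243, -0.02608849]), 'gripper_width': 0.08513690923460936} 0.0187
```

View pics/s0.png

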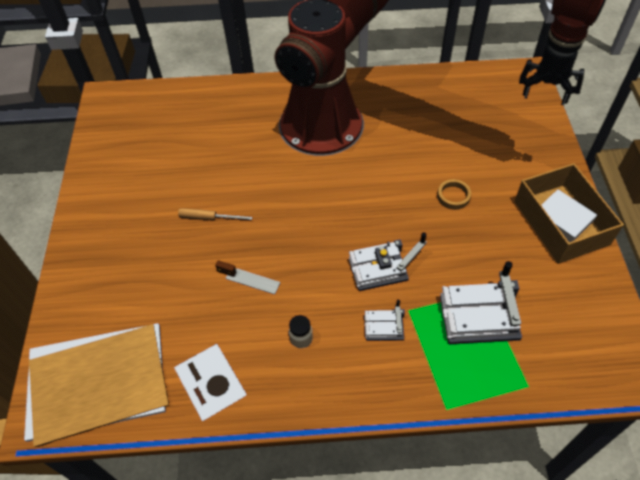

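View pics/d0.png

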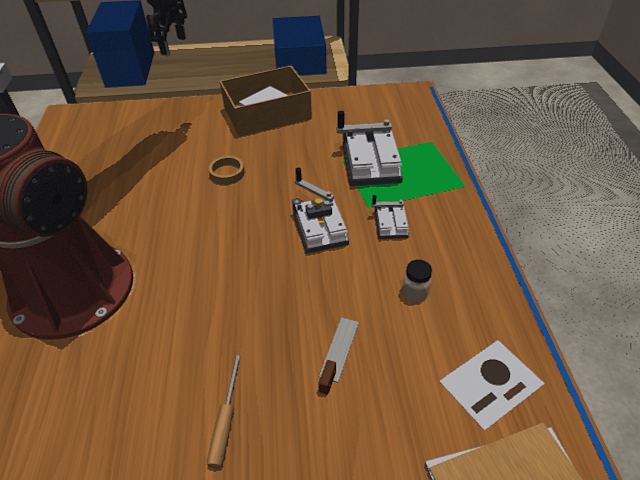

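Run:
```python
from h import *
s=cv2.imread('pics/s0.png'); d=cv2.imread('pics/d0.png')
R=lambda a,w,h:cv2.resize(a,(w,h),interpolation=cv2.INTER_CUBIC)
A=R(d[165:255,285:355],420,540)       # x6
B=R(s[225:295,340:430],360,280); C=R(s[250:300,205:285],360,225)
out=np.zeros((540,790,3),np.uint8); out[:,:420]=A; out[:280,425:785]=B; out[300:525,425:785]=C
cv2.imwrite('pics/c1.png',out)
W=cloud(load('d0')); Ws=cloud(load('s0'))
# table heights check
print('table',W[300,280],Ws[300,180],)
# top-down height map of clamp from side+scene
for t,Wc in(('side',W),('scene',Ws)):
    m=(Wc[...,2]>.034)&(Wc[...,2]<.05)
    for (u0,u1,v0,v1) in [(285,350,160,255) if t=='side' else (340,412,232,295)]:
        q=Wc[v0:v1,u0:u1][m[v0:v1,u0:u1]]
        r=cv2.minAreaRect(q[:,:2].astype(np.float32)*1000); print(t,len(q),r,cv2.boxPoints(r).round(1).tolist(),np.median(q[:,2]))
```

```text
table [ 0.4315428 -0.0756941 -0.0026753] [ 0.58037141 -0.38419667 -0.00251494]
side 1141 ((524.5889282226562, 141.3358917236328), (93.21070098876953, 188.17092895507812), 11.233044624328613) [[460.5, 224.5], [497.20001220703125, 40.0], [588.5999755859375, 58.099998474121094], [552.0, 242.6999969482422]] 0.04303995986444398
scene 1147 ((530.3303833007812, 118.91737365722656), (97.84959411621094, 141.2782745361328), 11.948063850402832) [[467.79998779296875, 177.89999389648438], [497.1000061035156, 39.70000076293945], [592.7999877929688, 59.900001525878906], [563.5999755859375, 198.1999969482422]] 0.04410315065834913
```

View pics/c1.png

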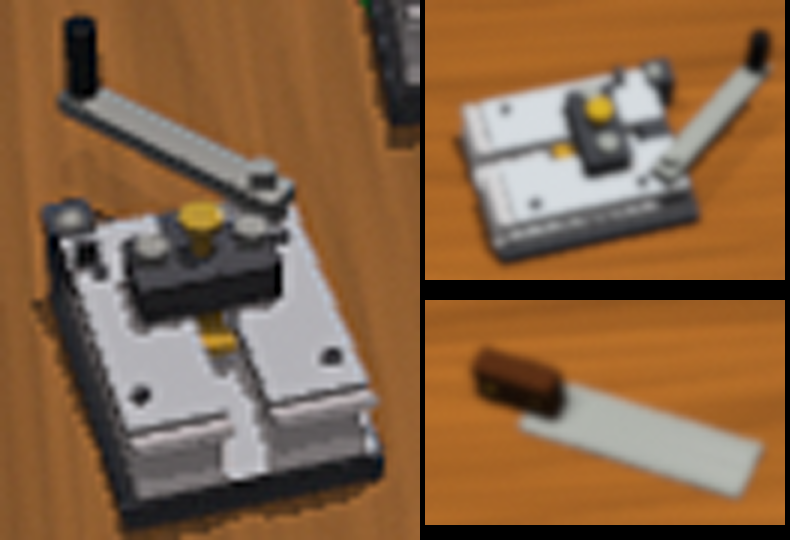

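```bash
cat >> h.py <<'E'
from scipy.spatial.transform import Rotation as Ro
def down(yaw):  # tool z down, tool y along yaw+... : tool x axis at yaw in world, y = z cross x
    x=np.array([np.cos(yaw),np.sin(yaw),0]); z=np.array([0,0,-1.]); return Ro.from_matrix(np.stack([x,np.cross(z,x),z],1)).as_quat()
def fish(z,u,v,h):
    "world point at height h seen at fisheye pixel"
    fx,fy,cx,cy=z['k']; a=np.array([(u-cx)/fx,(v-cy)/fy]); r=np.hypot(*a)+1e-12
    ray=z['T'][:3,:3]@np.array([*(a/r*np.sin(r)),np.cos(r)]); o=z['T'][:3,3]
    return o+ray*(h-o[2])/ray[2]
def proj(z,P):
    fx,fy,cx,cy=z['k']; q=(np.asarray(P)-z['T'][:3,3])@z['T'][:3,:3]
    s=np.hypot(q[...,0],q[...,1]); th=np.arctan2(s,q[...,2]); return np.stack([cx+fx*th*q[...,0]/s,cy+fy*th*q[...,1]/s],-1)
E
python3 - <<'E'
from h import *
o=env.observe(); print(Ro.from_quat(o['ee_rot']).as_matrix().round(2).tolist())
q=down(np.radians(100))
for a in (100,-80,0,180):
    j=env.inverse_kinematics([.53,.10,.33],down(np.radians(a))); print(a,None if j is None else np.round(j,2))
env.reach([.53,.08,.30],q); env.wait(.3); snap('wrist','w1'); print(env.observe()['clock'])
env.reach([.55,-.12,.30],q); env.wait(.3); snap('wrist','w2'); print(env.observe()['clock'], load('w2')['k'],load('w2')['T'].round(3).tolist())
cv2.imwrite('pics/w12.png',cv2.resize(np.hstack([cv2.imread('pics/w1.png'),cv2.imread('pics/w2.png')]),(800,300),interpolation=cv2.INTER_AREA))
E
```

```text
[[-0.94, 0.35, -0.0], [0.35, 0.94, -0.0], [0.0, -0.0, -1.0]]
100 [-0.06 -0.03  0.14  1.74  0.    1.34]
-80 [-0.06 -0.03  0.14  1.74  0.   -1.8 ]
0 [-0.06 -0.03  0.14  1.74  0.    3.09]
180 [-0.06 -0.03  0.14  1.74  0.   -0.06]
2.55
3.7167 [371.64829954 371.64829954 318.23882709 238.25160128] [[0.985, 0.169, 0.046, 0.539], [0.175, -0.95, -0.259, -0.053], [-0.0, 0.263, -0.965, 0.443], [0.0, 0.0, 0.0, 1.0]]
```

View pics/w12.png

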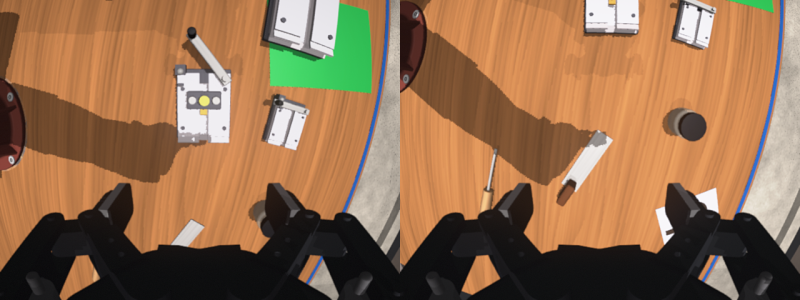

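Run:
```python
from h import *
R=lambda a,k:cv2.resize(a,None,fx=k,fy=k,interpolation=cv2.INTER_CUBIC)
a=cv2.imread('pics/w1.png')[35:245,265:395]; b=cv2.imread('pics/w2.png')[200:335,245:345]
A=R(a,2.8);B=R(b,4); out=np.zeros((600,800,3),np.uint8); out[:A.shape[0],:A.shape[1]]=A; out[:B.shape[0],380:380+B.shape[1]]=B
cv2.imwrite('pics/c2.png',out); print(A.shape,B.shape)
```

```text
(588, 364, 3) (540, 400, 3)
```

View pics/c2.png

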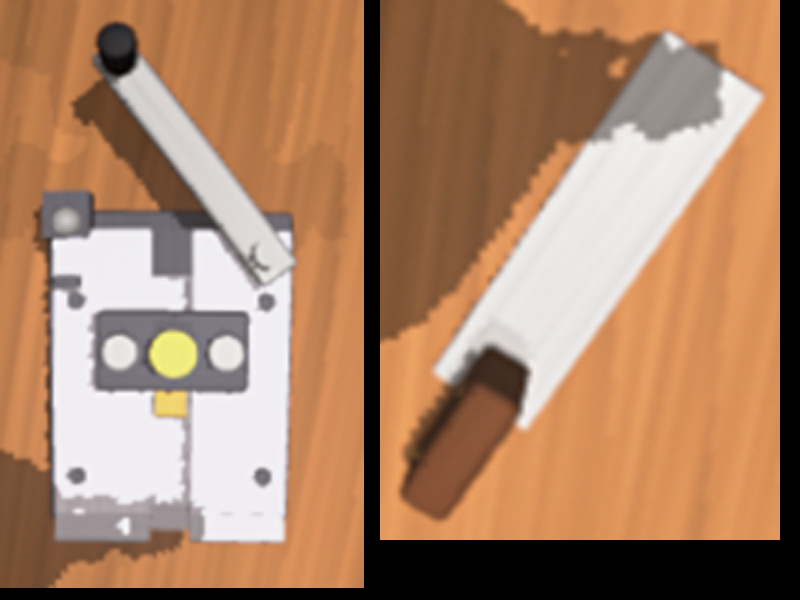

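Run:
```python
from h import *
z1=load('w1');z2=load('w2')
f1=lambda u,v,h:fish(z1,265+(u+.5)/2.8-.5,35+(v+.5)/2.8-.5,h)
f2=lambda u,v,h:fish(z2,245+(u-380+.5)/4-.5,200+(v+.5)/4-.5,h)
mm=lambda n,p:print(n,(p*1000).round(1))
L=[f1(50,250,.044),f1(52,500,.044)];Rr=[f1(290,270,.044),f1(286,510,.044)]
fl,fr=f1(54,513,.044),f1(285,513,.044)
for n,a in(('left',L),('right',Rr)): print(n,np.degrees(np.arctan2(*(a[0]-a[1])[1::-1])))
e=fr-fl; print('front',np.degrees(np.arctan2(e[1],e[0]))+90,'width',np.linalg.norm(e)*1e3)
mm('mouth(front seam mid)',(fl+fr)/2); mm('liplow',(f1(54,541,.042)+f1(285,541,.042))/2)
mm('button .081',f1(173,354,.081)); mm('knobtop',f1(118,38,.092)); mm('hinge .06',f1(258,258,.060))
print('bar',np.linalg.norm((f1(118,38,.092)-f1(258,258,.06))[:2]))
c=[f2(665,30,.003),f2(763,96,.003),f2(433,372,.003),f2(525,430,.003)]
mm('tip',(c[0]+c[1])/2); mm('rear',(c[2]+c[3])/2); print('w',np.linalg.norm(c[0]-c[1]),np.linalg.norm(c[2]-c[3]))
for a,b in((2,0),(3,1)): d=c[a]-c[b]; print('len',np.linalg.norm(d),'yaw',np.degrees(np.arctan2(*(-d)[1::-1])))
h=[f2(402,492,.036),f2(440,520,.036),f2(483,376,.036),f2(522,400,.036)]
mm('hb',(h[0]+h[1])/2);mm('hf',(h[2]+h[3])/2); mm('hc',sum(h)/4)
# compare with scene/side clouds: blade handle
for t,cr in(('d0',(325,385,310,365)),('s0',(255,285,210,245))):
    W=cloud(load(t))[cr[0]:cr[1],cr[2]:cr[3]].reshape(-1,3); m=(W[:,2]>.028)&(W[:,2]<.045); q=W[m]
    r=cv2.minAreaRect(q[:,:2].astype(np.float32)*1000); print(t,r,np.median(q[:,2]))
for t,cr in(('d0',(160,200,285,305)),('s0',(228,245,415,430))):
    W=cloud(load(t))[cr[0]:cr[1],cr[2]:cr[3]].reshape(-1,3); q=W[(W[:,2]>.085)&(W[:,2]<.1)]; mm('knob '+t,q.mean(0))
```

```text
left 99.6999796460238
right 100.19300157592818
front 100.05241972680012 width 90.8383465192307
mouth(front seam mid) [541.4  63.5  44. ]
liplow [543.6  51.8  42. ]
button .081 [530.5 126.7  81. ]
knobtop [493.3 230.8  92. ]
hinge .06 [555.3 166.1  60. ]
bar 0.0896248652351625
tip [ 567.  -140.8    3. ]
rear [ 512.  -264.4    3. ]
w 0.03604015187414745 0.03580496806285167
len 0.13508189640926305 yaw 66.0462851412262
len 0.13538237674523937 yaw 65.94542523220004
hb [ 500.4 -288.3   36. ]
hf [ 520.4 -242.8   36. ]
hc [ 510.4 -265.5   36. ]
d0 ((508.3266906738281, -270.7071838378906), (50.69804000854492, 18.254173278808594), 66.50701141357422) 0.03452422216012552
s0 ((511.86187744140625, -268.5511779785156), (50.09538269042969, 22.42144012451172), 68.69641876220703) 0.0353930072705263
knob d0 [490.8 226.2  89.6]
knob s0 [493.2 229.5  91.2]
```

Run:
```python
from h import *
z1=load('w1');f1=lambda u,v,h:fish(z1,265+(u+.5)/2.8-.5,35+(v+.5)/2.8-.5,h)
ex=np.array([np.cos(np.radians(100)),np.sin(np.radians(100))]);ey=np.array([-ex[1],ex[0]]);M=np.array([.5414,.0635])
for p in (f1(172,351,.064),f1(172,312,.064),f1(172,390,.064),f1(173,354,.081)): print((p[:2]-M)@np.stack([ex,ey],1)*1e3)
H=np.array([.5568,.1685]); 
def pose(th):
    y=np.radians(190)-th; return [*(H+.0895*np.array([np.cos(y),np.sin(y)])),.064],down(y)
def st(l): o=env.observe(); print(l,round(o['clock'],2),o['ee_pos'].round(4),o['force'].round(1),round(o['gripper_width'],4))
k=np.array([.4933,.2305])-H; th0=np.radians(190)-np.arctan2(k[1],k[0]); print('th0',th0,np.hypot(*k))
p,q=pose(th0)
env.gripper_to(.05,20); env.reach([p[0],p[1],.16],q); st('above')
hit=env.move_l(p,contact_N=8,vel=.12); st(f'down {hit}')
if not hit:
    env.gripper_to(0,20); st('grip')
    for th in np.linspace(th0,.12,6)[1:]:
        p,q=pose(th); h=env.move_l(p,rot=q,vel=.1,contact_N=30); st(f'{th:.2f} {h}')
        if h: break
```

```text
[64.2708833 -0.2413784]
[78.48220541 -0.20570866]
[50.00066377 -0.28470196]
[64.16313987 -0.23770762]
th0 0.9479794664559735 0.0887482394191569
above 5.58 [0.4936 0.2303 0.1606] [ 1.  -0.2  0.9] 0.0503
down False 6.53 [0.4934 0.2311 0.0649] [ 0.5 -0.   0.5] 0.0498
grip 6.94 [0.4932 0.2311 0.0646] [-0.3 -0.5  3.8] 0.0131
0.78 False 7.26 [0.4836 0.2196 0.0646] [-0.8  0.4  5.8] 0.0131
0.62 False 7.58 [0.4762 0.2068 0.0645] [-1.3 -0.6  6.8] 0.0129
0.45 False 7.89 [0.4709 0.1929 0.0645] [-1.5  0.7  7.1] 0.0131
0.29 False 8.21 [0.468  0.1782 0.0646] [-2.7 -1.2  6.6] 0.0131
0.12 False 8.53 [0.4676 0.1632 0.0646] [-4.1 -2.1  7.8] 0.0131
```

Run:
```python
from h import *
H=np.array([.5568,.1685]); 
def pose(th):
    y=np.radians(190)-th; return [*(H+.0895*np.array([np.cos(y),np.sin(y)])),.064],down(y)
def st(l): o=env.observe(); print(l,round(o['clock'],2),o['ee_pos'].round(4),o['force'].round(1),round(o['gripper_width'],4))
for th in (.08,.05,.02,0,-.02,-.04,-.06):
    p,q=pose(th); h=env.move_l(p,rot=q,vel=.05,contact_N=20); st(f'{th:.2f} {h}')
    if h or env.observe()['force'][1]>14: break
```

```text
0.08 False 8.78 [0.4679 0.1597 0.0646] [-2.7 -3.8  9.1] 0.0133
0.05 False 9.03 [0.4681 0.1571 0.0646] [-3.5 -2.2  7.8] 0.0129
0.02 False 9.28 [0.4685 0.1542 0.0645] [-2.8 -3.9  7.9] 0.0134
0.00 False 9.53 [0.4687 0.153  0.0645] [-3.7 -0.7  7.6] 0.0135
-0.02 False 9.78 [0.4688 0.1527 0.0645] [-4.2  8.1  7.5] 0.0131
-0.04 False 10.03 [0.469  0.1525 0.0645] [-3.9 17.4  7.6] 0.0132
```

Run:
```python
from h import *
def st(l): o=env.observe(); print(l,round(o['clock'],2),o['ee_pos'].round(4),o['force'].round(1),round(o['gripper_width'],4))
env.gripper_to(.05); st('open')
p=env.observe()['ee_pos']; env.move_l([p[0],p[1],.17],vel=.25)
q=down(np.radians(66)); d=np.array([np.cos(np.radians(66)),np.sin(np.radians(66))])
g=np.array([.510,-.268])-.007*d
env.reach([*(g-.0*d),.16],q); env.wait(.2); snap('wrist','w3'); snap('side','d3'); st('above handle')
R=lambda a,k:cv2.resize(a,None,fx=k,fy=k,interpolation=cv2.INTER_CUBIC)
A=R(cv2.imread('pics/d3.png')[165:255,285:355],5); B=R(cv2.imread('pics/w3.png'),.6875)[:330]
out=np.zeros((450,800,3),np.uint8); out[:,:350]=A; out[:330,355:355+440]=B[:,:440]; cv2.imwrite('pics/c3.png',out)
```

```text
open 10.47 [0.4693 0.1493 0.0638] [ 0.7  0.1 -0.2] 0.05
above handle 12.91 [ 0.5074 -0.2739  0.1601] [-0.8  0.5 -0.9] 0.0502
```

View pics/c3.png

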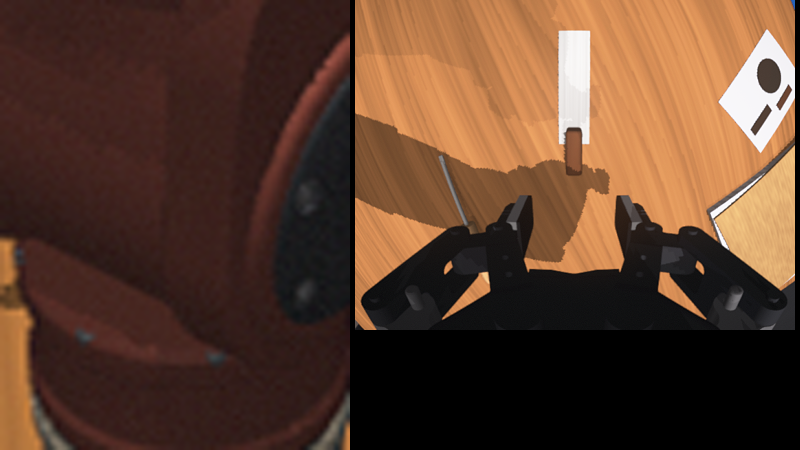

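Run:
```python
from h import *
def st(l): o=env.observe(); print(l,round(o['clock'],2),o['ee_pos'].round(4),o['force'].round(1),round(o['gripper_width'],4))
p=env.observe()['ee_pos']; d=np.array([np.cos(np.radians(66)),np.sin(np.radians(66))]); g=np.array([.510,-.268])-.007*d
h=env.move_l([*g,.006],vel=.12,contact_N=8); st(f'down {h}')
if not h:
    env.gripper_to(0,90); st('grip')
    o=env.observe(); np.save('grip.npy',np.r_[o['ee_pos'],o['ee_rot']])
    env.move_l([*g,.12],vel=.15); st('up')
    ex=np.array([np.cos(np.radians(100)),np.sin(np.radians(100))]);M=np.array([.5414,.0635])
    c=M+ex*(-.05-.140-.007)   # tip 50 mm short of mouth
    env.reach([*c,.09],down(np.radians(100))); env.wait(.3); st('pre'); snap('wrist','w4'); snap('side','d4'); snap('scene','s4')
    R=lambda a,k:cv2.resize(a,None,fx=k,fy=k,interpolation=cv2.INTER_CUBIC)
    A=R(cv2.imread('pics/d4.png')[165:375,240:400],2.5); B=R(cv2.imread('pics/w4.png')[0:260,200:440],1.6)
    out=np.zeros((530,800,3),np.uint8); out[:525,:400]=A; out[:416,405:405+384]=B; cv2.imwrite('pics/c4.png',out)
```

```text
down False 14.34 [ 0.5077 -0.2748  0.0069] [0.3 0.1 0.4] 0.0502
grip 14.73 [ 0.5076 -0.2748  0.0067] [-0.8 -0.7  4. ] 0.0167
up 15.64 [ 0.5066 -0.2739  0.1187] [-1.1  0.4 -1.6] 0.0166
pre 16.63 [ 0.5755 -0.1314  0.0901] [ 1.  -0.  -0.8] 0.0165
```

View pics/c4.png

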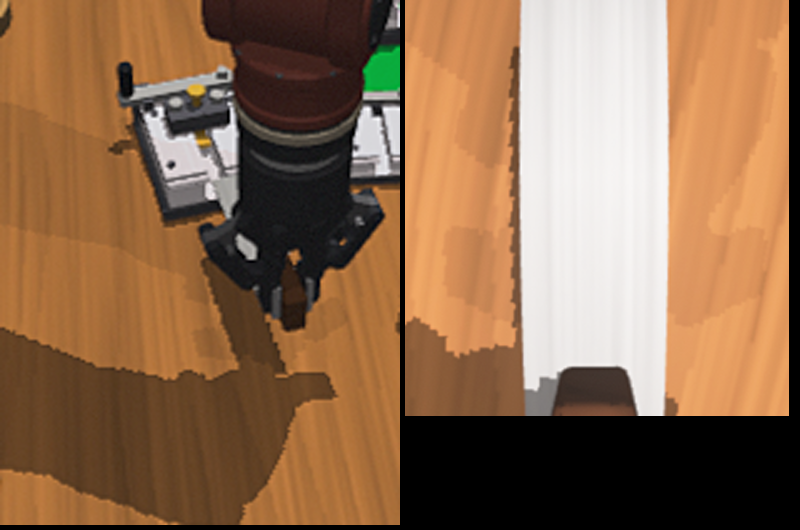

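Run:
```python
from h import *
R=lambda a,k:cv2.resize(a,None,fx=k,fy=k,interpolation=cv2.INTER_CUBIC)
s=cv2.imread('pics/s4.png'); cv2.imwrite('pics/c5.png',R(s[210:310,260:420],5))
z=load('s4');W=cloud(z); a=np.radians(100); ex=np.array([np.cos(a),np.sin(a)]);ey=np.array([-ex[1],ex[0]]);M=np.array([.5414,.0635])
L=np.concatenate([(W[...,:2]-M)@np.stack([ex,ey],1),W[...,2:]],-1)*1e3
m=(abs(L[...,1])<25)&(L[...,0]<-30)&(L[...,0]>-165)&(L[...,2]>70)&(L[...,2]<100)&(z['p'].min(-1)>90)
q=L[m]; print(len(q),q.min(0),q.max(0))
for x0 in range(-160,-30,15):
    r=q[(q[:,0]>=x0)&(q[:,0]<x0+15)]
    if len(r)>5: print(x0,len(r),'y',r[:,1].min().round(1),r[:,1].max().round(1),'z',np.median(r[:,2]).round(1))
print('tip',np.percentile(q[:,0],99.5)); m2=(abs(L[...,1])<44)&(L[...,0]>5)&(L[...,0]<90)&(abs(L[...,2]-43)<5); print('plate z',np.median(L[m2][:,2]))
```

```text
620 [-164.6022251   -20.5105842    79.08701329] [-51.74588129  21.32885885  94.01219424]
-160 83 y -19.5 19.1 z 86.4
-145 83 y -20.5 21.0 z 86.8
-130 82 y -18.9 21.3 z 86.9
-115 84 y -17.7 19.1 z 86.2
-100 79 y -18.6 20.6 z 87.0
-85 83 y -19.7 19.3 z 86.9
-70 83 y -19.5 18.7 z 86.4
-55 16 y -14.3 18.0 z 85.4
tip -52.29340278442424
plate z 43.83207899915442
```

View pics/c5.png

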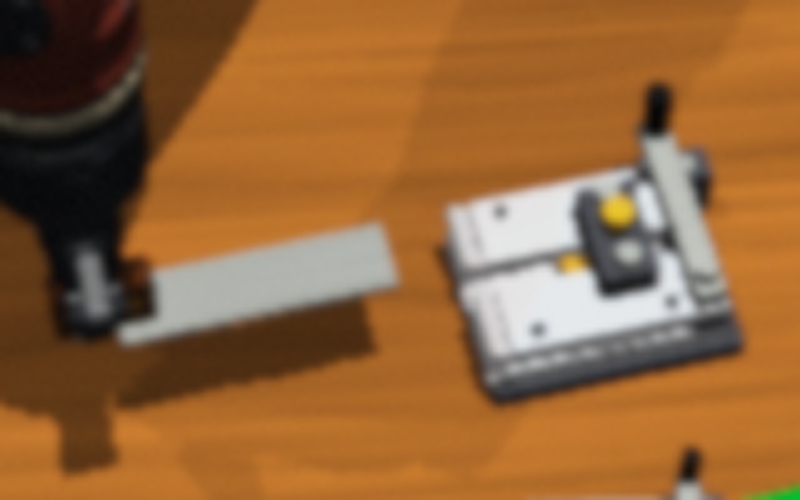

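```bash
cat >> h.py <<'E'
_a=np.radians(100); EX=np.array([np.cos(_a),np.sin(_a)]);EY=np.array([-EX[1],EX[0]]);M=np.array([.5414,.0635])
def tcp(tip,z): return [*(M+EX*(tip-.147)),z]
def st(l):
    o=env.observe(); f=o['force'][:2]; p=(o['ee_pos'][:2]-M)
    print(l,round(o['clock'],2),'tip %.1f lat %.1f z %.1f'%((p@EX+.147)*1e3,p@EY*1e3,o['ee_pos'][2]*1e3),'F along %.1f lat %.1f z %.1f'%(f@EX,f@EY,o['force'][2]),round(o['gripper_width'],4))
E
python3 - <<'E'
from h import *
Z=.0343
env.move_l(tcp(-.05,Z),vel=.12); env.wait(.2); st('low')
for t in (-.02,0,.02):
    h=env.move_l(tcp(t,Z),vel=.05,contact_N=8); st(f'{t} {h}')
    if h: break
else:
    h=env.move_l(tcp(.02,Z-.003),vel=.01,contact_N=2.5); env.wait(.2); st(f'lower {h}')
E
```

```text
low 17.6 tip -50.4 lat -0.6 z 35.4 F along -0.8 lat 0.0 z -0.3 0.0166
-0.02 False 18.35 tip -20.0 lat -0.1 z 34.3 F along -0.2 lat 0.2 z -1.4 0.0163
0 False 18.9 tip 0.2 lat -0.1 z 34.4 F along 0.2 lat 0.3 z -2.2 0.0164
0.02 False 19.45 tip 20.2 lat -0.1 z 34.3 F along -0.4 lat -0.5 z -0.8 0.0168
lower True 19.96 tip 19.6 lat -0.0 z 31.7 F along -3.2 lat -0.3 z 3.8 0.0168
```

Run:
```python
from h import *
Z=.0325
env.move_l(tcp(.02,Z),vel=.02); st('z')
for t in (.035,.042,.049,.056,.062,.068):
    h=env.move_l(tcp(t,Z),vel=.03,contact_N=25); st(f'{t} {h}')
    if h: break
env.wait(.3); st('rest'); snap('scene','s6'); snap('side','d6')
R=lambda a,k:cv2.resize(a,None,fx=k,fy=k,interpolation=cv2.INTER_CUBIC)
A=R(cv2.imread('pics/s6.png')[210:310,300:460],5); cv2.imwrite('pics/c6.png',A)
```

```text
z 20.21 tip 20.2 lat 0.3 z 32.2 F along -1.1 lat -0.0 z 1.0 0.0167
0.035 False 20.86 tip 35.5 lat 0.1 z 32.3 F along 2.5 lat 1.0 z 0.9 0.0169
0.042 False 21.24 tip 42.4 lat 0.0 z 32.4 F along 0.3 lat -0.5 z 1.0 0.0169
0.049 False 21.62 tip 49.4 lat 0.0 z 32.4 F along 0.6 lat 0.2 z 0.8 0.0166
0.056 False 22.01 tip 56.0 lat -0.1 z 32.6 F along -1.8 lat 0.3 z 1.8 0.0166
0.062 False 22.36 tip 61.6 lat -0.3 z 32.7 F along -5.1 lat -0.8 z 1.8 0.0171
0.068 False 22.71 tip 67.2 lat -0.3 z 32.8 F along -6.9 lat -0.7 z 1.0 0.0166
rest 23.01 tip 67.2 lat -0.3 z 32.7 F along -6.5 lat -0.3 z 0.9 0.0165
```

View pics/c6.png

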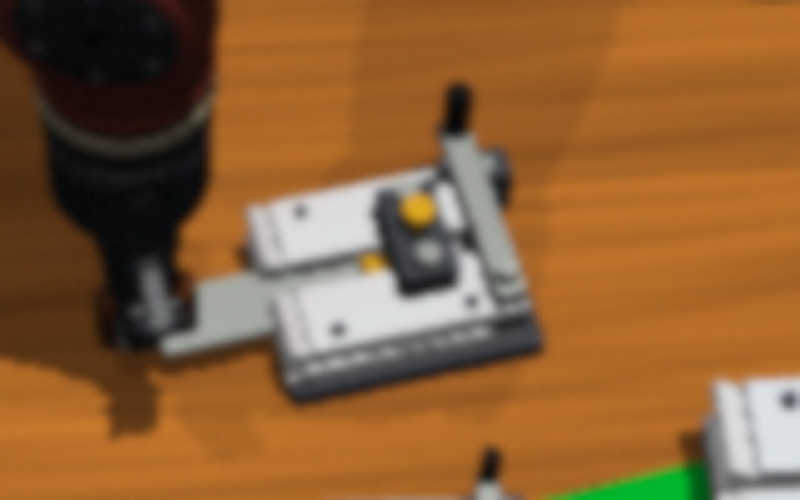

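Run:
```python
from h import *
env.move_l(tcp(.0705,.0325),vel=.02,contact_N=25); env.wait(.5); st('end')
def pin(t,u,v,h):
    z=load(t);fx,fy,cx,cy=z['k'];r=z['T'][:3,:3]@[(u-cx)/fx,(v-cy)/fy,1];o=z['T'][:3,3];return o+r*(h-o[2])/r[2]
for t,u,v,h,tip in(('s4',284,278.6,.0865,-.0503),('s6',333,280.4,.0292,.0672)):
    print(t,'rear corner ahead of nominal tip',((pin(t,u,v,h)[:2]-M)@EX-tip)*1e3)
env.wait(.5); st('still'); env.finish_job()
```

```text
end 23.88 tip 69.4 lat -0.3 z 32.8 F along -7.9 lat -0.4 z 1.4 0.017
s4 rear corner ahead of nominal tip -137.54666969233352
s6 rear corner ahead of nominal tip -136.2605460395009
still 24.38 tip 69.4 lat -0.3 z 32.8 F along -7.2 lat -0.2 z 1.8 0.0165
the job is handed in; nothing more can be done
```

I shut the keeper bar, then gripped the blade by its handle and slid it flat into the clamp's mouth. I handed the job in at 24.4 s with the gripper still closed on the handle.

- **Keeper:** I swung it to within about 1 mm of the shut position I had worked out. There it met its stop, with about 17 N of pushback. It still looked shut in pictures taken after I let go.
- **Blade position:** By the arm's reading, the tip ended about 69 mm in from the mouth. A camera check before insertion put the tip about 1 mm shorter than that reading. I measured the middle of the foot at about 64 mm, so the tip is roughly 4–5 mm past it, inside the 1 cm limit. It sits 0.3 mm off the clamp's centre line.
- **Drag:** It began as the tip went under the foot and was about 7–8 N at the end, within the expected 3–12 N.
- **Slip:** The blade's back corner stayed within about 1 mm of where it was relative to the gripper, so it did not slip noticeably. I made that check just before the last 2 mm of travel.

Two limits on these checks: the final tip depth comes from the arm's position and the measured blade length, because the tip was hidden under the clamp. I did not take a closing picture of the jar, tape roll and screwdriver. I never reached for them and felt no unexpected contact.

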